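# Add the third slotted mass to a dead-load stand

### The arm

A 6-joint arm with a two-finger parallel gripper is mounted at the origin on the work surface. World frame = base frame: x ahead of the robot, y to its left, z up, the work surface at z = 0. Lengths are in m, angles in rad, forces in N, time in s.
With the tool pointing down it reaches from about 0.325 to 0.75 m from the base axis. Payload 7.6 kg.
Tool frame: the origin (TCP) lies at the very end of the fingers, on their centre line; the grasp point (between the pads) lies 19 mm behind it; z points along the fingers, x is the direction in which the jaws open and shut, and the axes are right-handed (so a half turn about z gives the same grasp; the last joint's range is limited). The gripper opens to 85 mm and grips with 20 to 120 N. Pads are 22 mm wide; open, the fingers measure 114 mm over their backs; the gripper's body (76 mm by 85 mm) begins 54 mm behind the grasp point. The pads swing forward as they close: fully open they stand 13 mm farther back than shut.
Start: joints at [-1.299, 0.052, 1.401, -0, 1.689, -0.07], TCP at [0.176, -0.495, 0.231] pointing down, gripper open.
Joint ranges: [-2.9, 2.9], [-0.91, 2.17], [0.12, 2.37], [-1.06, 4.2], [0.26, 2.73], [-2.93, 2.93]. Speed limits (rad/s): [2.57, 2.57, 3.01, 3.14, 3.14, 3.14].

### API

Orientations are given as a unit quaternion [w, x, y, z].
In Python, from cell import env gives the robot as it stands. The module is installed in compiled form; this text tells all that it offers.
- The arm moves only by the shell command python3 -m crank 'ROWS' [FORCE]. ROWS is JSON, a list of rows, each an object with "delta_rot": the turn, a rotation vector about the world's x, y, z each as a share of 180 degrees, from -1 to 1, a list of three; "slide": the shift along the world's x, y, z each as a share of 0.1 m, from -1 to 1, a list of three; "fingers": the closure, from 0 (fully open) to 1 (shut). A call has 1 to 12 rows; each row is the pose to reach, as a shift and turn from the pose commanded when the call began, turning the shorter way round; what a row does not reach only later rows make up. A row lasts 1/10 s, in which the tool goes at most 50 mm and 8.59 degrees, less where a joint would pass 70% of its speed; a pose out of reach is approached as far as the arm can. A call with a number of a shift or a turn outside -1 to 1 is refused whole. A call with a gripper value outside its range is refused whole. The fingers move at their own pace and stop on an object; FORCE is the grip in N (left out, the last holds). Time passes only in rows, so rows that repeat a pose let the fingers close. It gives the time, the measured TCP pose, the force and the opening at its end, in the units of the state.
- env.sense(): the state, without advancing time (a new reading comes with each control period).
- env.grab_frame(name): name is "scene" or "top" or "wrist"; returns a dict with "color" (480x640x3 uint8, blue, green, red), "range_z" (480x640 float32, m along the optical axis (not along the pixel's ray), 0 where there is no reading), "vertical_fov" (degrees; the focal length in pixels is half the picture's height over the tangent of half this angle, whatever the lens; pixels are square), "cx", "cy" (the principal point, pixels), "D" ([k1, k2, p1, p2, k3] as OpenCV has them; the pictures are not rectified), "R" (3x3) and "t" (3): a world point X has camera coordinates R X + t. Camera axes: x right, y down, z forward; pixel columns grow to the right and rows downward; lengths in m; the calibration is good to about 2 mm. A picture is of the moment at which its call begins.
- env.sign_off(): hands the job in, once; it reports no verdict.
The state is a dict: "time": time; "joint_pos": joint angles; "dq": joint speeds; "effort": joint torques, N m; "tcp_pos": TCP position; "ee_rot": TCP orientation; "ft_force": force on the tool from outside, world axes, zero at the start; "wrist_torque": the same for the moment, N m; "opening": finger opening in m.
Only numpy, scipy, OpenCV 4.12 (cv2) and the standard library are available. Lean on these libraries where they do the work, as an engineer would, in place of code of your own. Each camera call takes 0.05 s, during which the arm holds its last target.

### The job

Add the loose large brass slotted mass to the weight hanger of the compression stand: slide it onto the thin stem from the stand's front, slot leading, until the stem is fully home in the slot, and set it down on the two masses already there. Then, on the stack, turn it round until its slot faces the front of the stand, away from both slots below, and let go. Work gently: do not drop the mass or ram or press on the hanger, do not drag the lower masses round with it, and leave the other things on the bench alone.

Things in the scene. Friction and masses are not known exactly. Their poses are not given: they have to be found in the camera images.
- stand: Dead-load compression stand, fixed. Grey base 200 x 220 x 28 mm, two pillars, bridge up to 145 mm. Origin: centre of the base's underside, on the vertical axis of rod and stem. x: from its front (which looks towards the robot, within 25 degrees) to its back; y: its left as the robot sees it; z up. A dial gauge, top at 203 mm, stands at its back left corner; only the hanger rises higher.
- bush (a point): Top of the brass guide bush on the stand's axis, 155 mm above the bench. The loading rod stands in it and carries the hanger: plate 60 mm across, two brass slotted masses lying on it (each 60 mm across, 12.5 mm thick), and through them on the axis a stem 6 mm in diameter, 52 mm of it free above the masses, then a button head 14 mm across, 5 mm high. It does not yield sideways; pressed down, it gives 1 mm per 10 N.
- rod_rest (a point): Where the rod rests, on the stand's axis 56 mm above the bench at the lowest: a rubber test piece whose thickness differs from test to test. So the hanger stands higher or lower and its height is NOT measured: the top of its upper mass lies anywhere from 203 to 233 mm above the bench, the underside of the head always 52 mm above that. Find it by touch.
- first_disc (a joint): Turn (rad, anticlockwise from above) of the lower mass on the hanger; at 0 its slot points 60 degrees to the left of the stand's back (+60 degrees from the stand's x axis). Starts within 0.2 of 0. It stays put under a mass turned with little more than its own weight on it, but is dragged along if that is pressed down; leave it within about 0.5 of 0.
- second_disc (a joint): The same for the upper of the two masses on the hanger; at 0 its slot points 60 degrees to the right of the stand's back (-60 degrees from the stand's x axis).
- disc_mid (a point): Centre, half-way up, of the loose brass slotted mass: 60 mm across, 12.5 mm thick, 0.26 kg, flat on a light grey mat 4 mm thick. A 9 mm wide slot runs from 4.5 mm behind the centre (square end) out through the rim along +x; z up. The slot has 1.5 mm play on either side of the stem; with the stem at the slot's end the centre is 1.5 mm past the stem's axis.
- slot_mouth (a point): Middle of the slot's mouth on the rim of that loose mass, 30 mm from its centre along x, half-way up.
- small_disc: Small dark steel slotted mass, 40 mm across, 10 mm thick, lying on the same light grey mat at least 100 mm from the brass one, centre to centre. Origin: centre of its underside. To be left alone.
- bottle: Amber reagent bottle with blue cap, 72 mm across, 155 mm high, upright. Origin: centre of its underside. To be left alone.
- beaker: Glass beaker, 68 mm across, 85 mm high, upright. Origin: centre of its underside. To be left alone.
- spanner: Steel spanner, 150 mm long, lying on the bench. Origin about its middle. To be left alone.
There are look-alikes about, which are no part of the job. What is meant by the part that bears disc_mid is not turquoise, and is the smaller of those in its own colour.

How it is judged:
On the way:
1. the mass is on the stem, the stem home in its slot, resting on the stack, its slot still towards the back of the stand (x of disc_mid in the frame of stand between -0.003 and 0.003 m and y of disc_mid in the frame of stand between -0.003 and 0.003 m and z of disc_mid in the frame of stand between 0.205 and 0.244 m and angle between disc_mid's own z axis and vertical below 0.06 rad and contact force between disc and stand above 1 N and x of slot_mouth in the frame of stand above 0.012 m), for 0.2 s.
At the end, for the whole second after the job is handed in: The brass mass lies flat and at rest on the stack (tilt under 0.06 rad), bearing on it with its weight, released, its centre within 3 mm in x and in y of the stem's axis, its slot facing the front of the stand to within about 38 degrees; the two lower masses are within 0.5 rad of joint value 0 (x of disc_mid in the frame of stand between -0.003 and 0.003 m and y of disc_mid in the frame of stand between -0.003 and 0.003 m and z of disc_mid in the frame of stand between 0.205 and 0.244 m and angle between disc_mid's own z axis and vertical below 0.06 rad and value of joint first_disc between -0.5 and 0.5 rad and value of joint second_disc between -0.5 and 0.5 rad and contact force between disc and stand above 1.5 N and x of slot_mouth in the frame of stand below -0.0235 m and linear speed of disc below 0.01 m/s and contact force between the fingers and disc below 0.05 N); the robot touches nothing.
It fails at once if the mass is pushed against the hanger or stand with more than 15 N (contact force between disc and stand above 15 N).
It fails at once if the gripper or arm strikes the stand or hanger with more than 15 N (contact force between any of the fingers, the arm and stand above 15 N).
It fails at once if the mass is dropped (falls free by more than about 1.5 mm) (contact force between the fingers and disc below 0.02 N and linear speed of disc above 0.17 m/s).
It fails at once if a lower mass is dragged round past 0.5 rad (not (value of joint first_disc between -0.5 and 0.5 rad and value of joint second_disc between -0.5 and 0.5 rad)).
It fails at once if a bystander is moved by more than 15 mm (distance of any of bottle, beaker, spanner, small_disc from where it was at the start of the episode above 0.015 m).
It also fails if it takes over 67 s, if anything falls off the work surface, if the arm or the gripper's body presses on something with over 40 N, if the wrist force passes 120 N, or if a joint passes its speed limit or range.

## Working session

There is one attempt and no reset: what is moved stays moved. The work goes in short steps, Python scripts to look and compute and a shell command to move; the robot and the scene stay as the last step left them, time stands still between calls to the robot, and variables do not carry over. Pictures are saved under pics/ and viewed, and the job is handed in when it is done.

```bash
mkdir -p pics; ls; python3 - <<'E'
from cell import env
import cv2,numpy as np
for n in ["scene","top","wrist"]:
    f=env.grab_frame(n); cv2.imwrite(f"pics/{n}0.png",f["color"]); np.savez(f"{n}0.npz",**f)
    print(n,f["vertical_fov"],f["cx"],f["cy"],f["D"],np.round(f["R"],3).tolist(),f["t"])
s=env.sense();print(s)
E
```

```text
pics
scene 48.03996991812654 336.25881181133184 246.2422225496554 [-0.02752642  0.          0.          0.          0.        ] [[0.855, 0.518, 0.01], [0.44, -0.716, -0.542], [-0.274, 0.468, -0.84]] [-0.51834592 -0.16398085  1.4494134 ]
top 42.4696722161411 314.9247336434699 245.22891006063733 [-0.19686425  0.          0.          0.          0.        ] [[0.013, -1.0, 0.006], [-0.996, -0.014, -0.085], [0.085, -0.005, -0.996]] [9.56973987e-04 5.61299609e-01 1.72771864e+00]
wrist 63.723036758657685 315.59633559535024 237.2650950861345 [-0.05720195  0.          0.          0.          0.        ] [[0.335, -0.942, -0.003], [-0.899, -0.321, 0.297], [-0.281, -0.097, -0.955]] [-0.52473435 -0.03932561  0.37966255]
{'time': 0.15, 'joint_pos': array([-1.29928874e+00,  5.27233772e-02,  1.40145959e+00, -2.61942732e-06,
        1.68861287e+00, -7.02633149e-02]), 'dq': array([-0.00103188, -0.00127024, -0.00236622,  0.00125627, -0.00035373,
       -0.00012508]), 'effort': array([ 1.07598949e-03, -3.81951571e+01, -3.60423732e+01, -1.53804472e-04,
        4.59802177e-03,  1.33957127e-05]), 'tcp_pos': array([ 0.17593695, -0.49440926,  0.23066563]), 'ee_rot': array([-3.79498522e-04,  8.17054259e-01, -5.76560470e-01, -4.66791448e-04]), 'ft_force': array([ 0.11478898,  1.40424139, -0.40419649]), 'wrist_torque': array([ 0.02553633, -0.00317251, -0.00935835]), 'opening': 0.08551761307881763}
```

View pics/scene0.png

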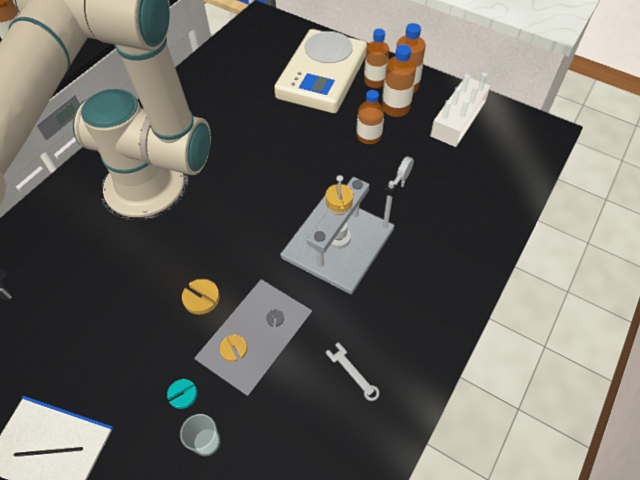

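View pics/top0.png

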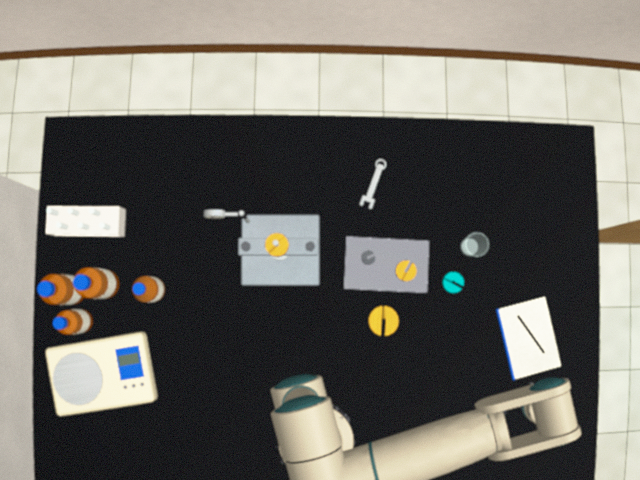

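View pics/wrist0.png

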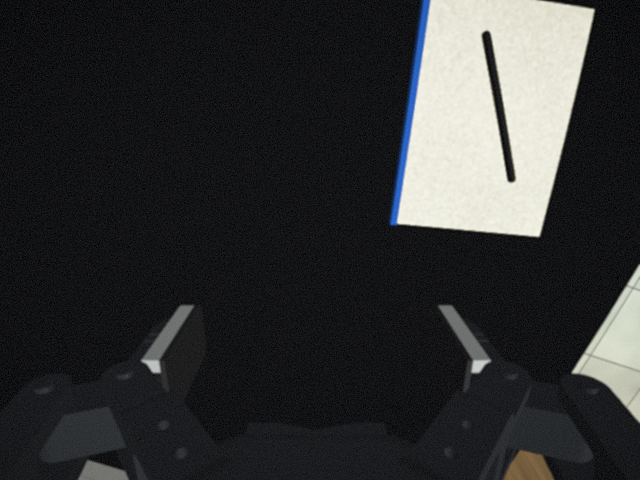

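The scene view shows the stand at (338,225), with its hanger masses at (340,198). The mat is at (253,337).

What could be taken for the loose brass mass, in top-view pixels:
- **Mat brass disc:** (406,271)
- **Bigger brass disc off the mat:** (383,321)
- **Turquoise disc:** (453,282)
- **Masses on the hanger:** (277,245)
- **Small dark steel disc:** (368,257)

I choose the brass disc on the light grey mat at (406,271), because it is the smaller of the brass ones. I'll check that with coarse positions and a close crop.

```bash
cat > h.py <<'E'
import cv2,numpy as np
from scipy.spatial.transform import Rotation as Ro
def K(f):
    h=f["color"].shape[0]; F=h/2/np.tan(np.radians(float(f["vertical_fov"]))/2)
    return np.array([[F,0,float(f["cx"])],[0,F,float(f["cy"])],[0,0,1]])
def rays(f,uv):
    p=cv2.undistortPoints(np.asarray(uv,float).reshape(-1,1,2),K(f),np.asarray(f["D"],float)).reshape(-1,2)
    return np.c_[p,np.ones(len(p))]
def onplane(f,uv,z):
    R,t=np.asarray(f["R"]),np.asarray(f["t"]); d=rays(f,uv)@R; c=-R.T@t
    return c+d*((z-c[2])/d[:,2])[:,None]
def cloud(f,uv):
    uv=np.asarray(uv).astype(int); Z=f["range_z"][uv[:,1],uv[:,0]]
    P=rays(f,uv)*Z[:,None]; return ((P-f["t"])@f["R"])[Z>0]
def proj(f,X):
    R,t=np.asarray(f["R"]),np.asarray(f["t"]); r,_=cv2.Rodrigues(R)
    return cv2.projectPoints(np.asarray(X,float).reshape(-1,1,3),r,t,K(f),np.asarray(f["D"],float))[0].reshape(-1,2)
def brass(f):
    h=cv2.cvtColor(f["color"],cv2.COLOR_BGR2HSV); return cv2.inRange(h,(14,110,90),(32,255,255))
E
python3 - <<'E'
from h import *
for n in ["top","scene"]:
    f=np.load(n+"0.npz"); m=brass(f)
    k,l,st,c=cv2.connectedComponentsWithStats(m)
    for i in range(1,k):
        if st[i,4]>60:
            ys,xs=np.where(l==i); P=cloud(f,np.c_[xs,ys])
            print(n,c[i],st[i,4],np.median(P,0),P[:,2].std(),st[i,2:4])
f=np.load("scene0.npz");g=cv2.resize(f["color"][270:370,180:300],(720,600),interpolation=cv2.INTER_CUBIC);cv2.imwrite("pics/c1.png",g)
f=np.load("top0.npz");g=cv2.resize(f["color"][200:300,220:340],(720,600),interpolation=cv2.INTER_CUBIC);cv2.imwrite("pics/c2.png",g)
# base corners guess in top
uv=[(243,214),(320,214),(320,286),(242,286)]
print(onplane(f,uv,0.028))
E
```

```text
top [162.94585448  49.50253807] 1182 [ 1.45498903  0.65341852 -0.70136079] 0.0210704863430554 [273  13]
top [454.37118194  54.05179283] 1506 [ 1.45386563 -0.5724071  -0.70025184] 0.020848112266153865 [341  24]
top [621.28831563 233.23975721] 659 [ 0.65731417 -1.12459611 -0.43951973] 0.1352250846898601 [41 22]
top [276.48563969 244.49347258] 383 [0.54533057 0.10617841 0.20186178] 0.014571392897573272 [24 23]
top [405.34228188 270.88926174] 298 [ 0.491556   -0.24879436  0.0158707 ] 0.004489813962050895 [21 20]
top [ 94.07128713 282.39009901] 505 [0.44280755 0.59772016 0.15613654] 0.0217875685214137 [29 32]
top [ 59.5047619  288.86285714] 525 [0.42271758 0.69682369 0.15548904] 0.022975696614868774 [31 31]
top [147.85947712 288.62091503] 306 [0.42862122 0.46007403 0.10731302] 0.008763653481672115 [23 26]
top [383.2376502  320.10280374] 749 [ 0.35172963 -0.18991793  0.01540143] 0.0073853955575579056 [32 32]
top [ 71.475    321.434375] 320 [0.33560698 0.67147048 0.12568624] 0.013612318355261202 [23 25]
scene [ 6.41558442 10.12554113] 231 [-0.69407721  0.21641382  0.16397577] 0.015652381509
[... 191 characters left out ...]
 0.026493362763106054 [70 38]
scene [373.01428571  83.75714286] 70 [0.33559843 0.66271392 0.01698325] 0.006401754408472146 [17  9]
scene [376.15798319 112.36134454] 595 [0.43945693 0.46443603 0.10164523] 0.03839551404861513 [51 23]
scene [338.66609589 197.70376712] 584 [0.54798149 0.10291472 0.20335652] 0.03670847489374969 [28 28]
scene [200.54936461 296.43695015] 1023 [ 0.35170783 -0.18831476  0.01814665] 0.005458691434029004 [38 36]
scene [232.5223301  347.15533981] 515 [ 0.48993018 -0.24871166  0.01732544] 0.003201309754977879 [27 27]
[[ 0.64726608  0.21472696  0.028     ]
 [ 0.65016318 -0.00454101  0.028     ]
 [ 0.44587172 -0.0071563   0.028     ]
 [ 0.4425657   0.21285575  0.028     ]]
```

View pics/c1.png

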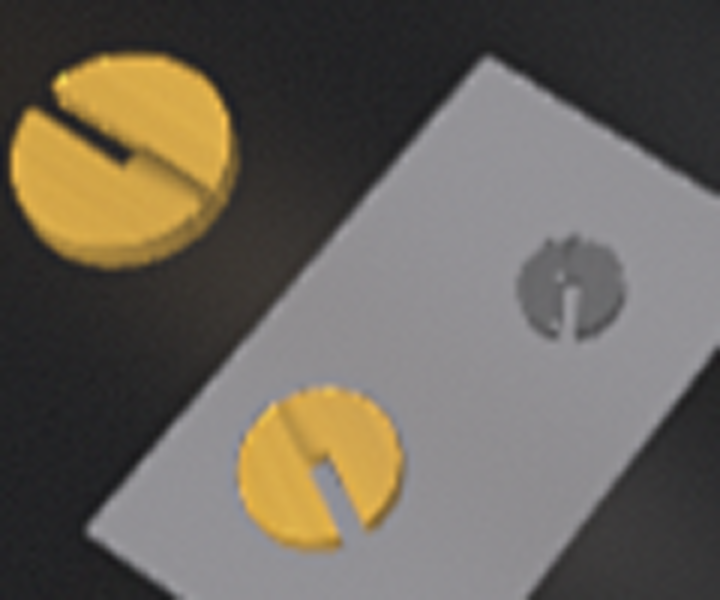

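View pics/c2.png

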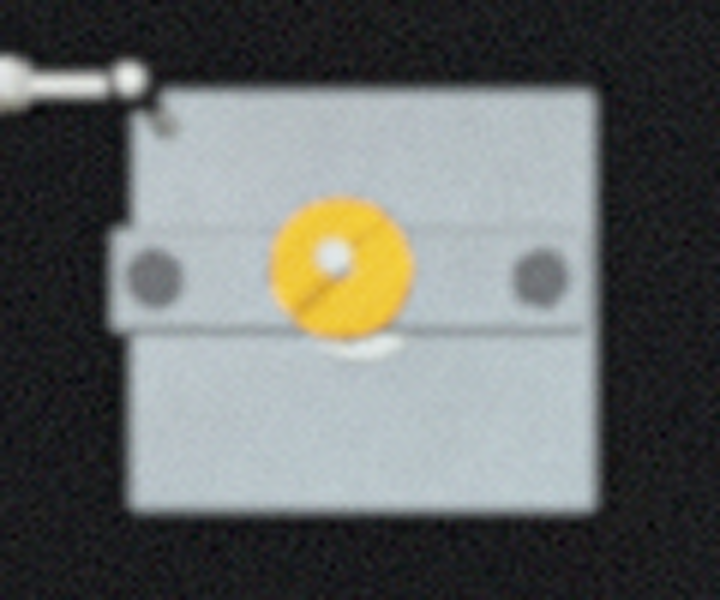

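The crop confirms the mat disc at scene (232,347): brass, about 60 mm across and lying beside the small steel one. The other brass disc is about 85 mm and off the mat. The hanger stem is at top (275,243). Next I'll bring the wrist camera over the disc.

```bash
python3 -m crank '[{"slide":[0.5,0.4,0],"delta_rot":[0,0,-0.04],"fingers":0},{"slide":[0.9,0.7,0],"delta_rot":[0,0,-0.08],"fingers":0},{"slide":[1,0.8,0],"delta_rot":[0,0,-0.12],"fingers":0}]'
python3 -m crank '[{"slide":[0.4,0.3,0],"delta_rot":[0,0,-0.04],"fingers":0},{"slide":[0.8,0.5,0],"delta_rot":[0,0,-0.08],"fingers":0},{"slide":[1,0.7,0],"delta_rot":[0,0,-0.11],"fingers":0},{"slide":[1,0.7,0],"delta_rot":[0,0,-0.11],"fingers":0}]'
python3 -m crank '[{"slide":[0.4,0.3,0],"fingers":0},{"slide":[0.8,0.5,0],"fingers":0},{"slide":[1,0.7,0],"fingers":0},{"slide":[1,0.7,0],"fingers":0}]'
python3 -m crank '[{"slide":[0.3,0.05,0],"fingers":0},{"slide":[0.48,0.13,0],"fingers":0},{"slide":[0.48,0.13,0],"fingers":0},{"slide":[0.48,0.13,0],"fingers":0}]'
python3 - <<'E'
from cell import env
from h import *
f=env.grab_frame("wrist"); cv2.imwrite("pics/w1.png",f["color"]); np.savez("w1.npz",**f)
s=env.sense();print(s["tcp_pos"],s["joint_pos"])
E
```

```text
time: 0.45
tcp_pos: [0.2778, -0.4128, 0.231]
ee_rot: [0.0, -0.693, 0.721, 0.0]
ft_force: [-0.0, -0.0, 0.2]
opening: 0.0853
time: 0.85
tcp_pos: [0.3781, -0.3424, 0.2309]
ee_rot: [0.0, -0.562, 0.827, 0.0]
ft_force: [-0.3, -0.1, -0.2]
opening: 0.0852
[ 0.3768437  -0.34360306  0.23097779] [-8.11597094e-01  1.02322639e-02  1.44426661e+00 -2.09498075e-04
  1.68771685e+00  1.13637680e+00]schema error: expected keys delta_rot, slide, fingers
schema error: expected keys delta_rot, slide, fingers
```

View pics/w1.png

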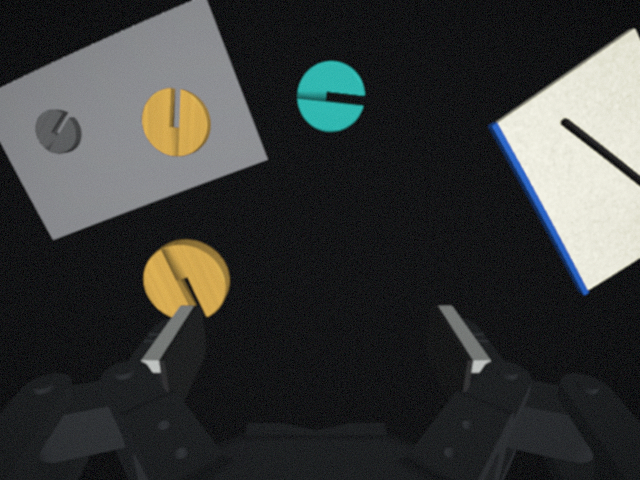

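The wrist view shows the mat brass disc at (176,122) with its slot towards the top of the picture, the big brass disc at (187,280) and the turquoise one at (331,96). Every row needs all three keys, so I'll continue with full rows.

```bash

python3 -m crank '[{"slide":[0.4,0.3,0],"delta_rot":[0,0,0],"fingers":0},{"slide":[0.8,0.5,0],"delta_rot":[0,0,0],"fingers":0},{"slide":[1,0.7,0],"delta_rot":[0,0,0],"fingers":0},{"slide":[1,0.7,0],"delta_rot":[0,0,0],"fingers":0}]'
python3 -m crank '[{"slide":[0.3,0.05,0],"delta_rot":[0,0,0],"fingers":0},{"slide":[0.48,0.13,0],"delta_rot":[0,0,0],"fingers":0},{"slide":[0.48,0.13,0],"delta_rot":[0,0,0],"fingers":0},{"slide":[0.48,0.13,0],"delta_rot":[0,0,0],"fingers":0}]'
python3 - <<'E'
from cell import env
from h import *
f=env.grab_frame("wrist"); cv2.imwrite("pics/w2.png",f["color"]); np.savez("w2.npz",**f)
s=env.sense();print(s["tcp_pos"],s["joint_pos"])
E
```

```text
time: 1.3
tcp_pos: [0.4771, -0.2734, 0.2307]
ee_rot: [-0.0, -0.562, 0.827, 0.001]
ft_force: [-0.1, -0.5, -0.7]
opening: 0.0854
time: 1.7
tcp_pos: [0.523, -0.2628, 0.231]
ee_rot: [-0.0, -0.56, 0.828, 0.0]
ft_force: [-1.1, -0.3, -0.0]
opening: 0.0855
[ 0.52287807 -0.26286077  0.23126412] [-5.28600147e-01  2.23439250e-01  1.21317919e+00 -6.60341111e-04
  1.70534726e+00  1.42385363e+00]
```

View pics/w2.png

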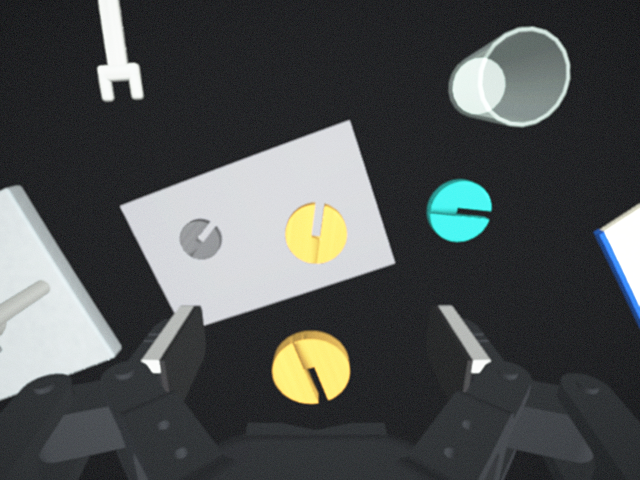

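The disc is at (316,233) with its slot pointing up and slightly right. I'll fit its pose from the colour mask.

```bash
cat >> h.py <<'E'
def inshape(P,x,y,a,r=0.03):
    c,s=np.cos(a),np.sin(a); dx,dy=P[:,0]-x,P[:,1]-y
    u=c*dx+s*dy; v=-s*dx+c*dy
    return np.hypot(u,v)-r, (u>-0.0045)&(abs(v)<0.0045)
def fitdisc(f,c0,z0=.004,h=.0125,win=45,r=.03):
    from scipy.optimize import minimize
    u0=proj(f,[[c0[0],c0[1],z0+h]])[0].astype(int)
    m=brass(f)>0
    xs,ys=np.meshgrid(np.arange(u0[0]-win,u0[0]+win),np.arange(u0[1]-win,u0[1]+win)); uv=np.c_[xs.ravel(),ys.ravel()]
    M=m[uv[:,1],uv[:,0]]
    off=[(a,b) for a in(-.25,.25) for b in(-.25,.25)]
    Ps=[[onplane(f,uv+np.array(o),z) for z in (z0+h,z0+h/2,z0)] for o in off]
    def pred(p):
        out=0
        for L in Ps:
            sh=np.ones(len(uv),bool)
            for P in L:
                d,s=inshape(P,*p,r=r); sh&=~((d<0)&~s)
            out=out+(~sh)
        return out/len(off)
    cost=lambda p:np.mean(abs(pred(p)-M))
    best=None
    for a in np.radians(np.arange(0,360,15)):
        v=cost((c0[0],c0[1],a))
        if best is None or v<best[0]:best=(v,a)
    r_=minimize(cost,[c0[0],c0[1],best[1]],method="Nelder-Mead",options=dict(initial_simplex=np.array([c0[0],c0[1],best[1]])+np.array([[0,0,0],[.004,0,0],[0,.004,0],[0,0,.15]]),maxiter=150))
    return r_.x,r_.fun,M.mean()
E
python3 - <<'E'
from h import *
for n in ["w2","w1","scene0","top0"]:
    f=dict(np.load(n+".npz")); x,v,m=fitdisc(f,(.491,-.2485),win=20 if n in("top0","scene0") else 45); print(n,x[:2],np.degrees(x[2]),v,m)
E
```

```text
w2 [ 0.49185109 -0.25094858] 331.87223811852886 0.030030864197530864 0.3085185185185185
w1 [ 0.49183092 -0.25190625] 332.9832759878182 0.023981481481481482 0.4169135802469136
scene0 [ 0.48988547 -0.24924125] 330.94833165738623 0.0228125 0.321875
top0 [ 0.4938621  -0.25241592] 332.6518122968076 0.0178125 0.18625
```

Next I'll measure where the fingertips really are behind the nominal TCP when open.

```bash
python3 - <<'E'
from h import *
f=dict(np.load("w2.npz"))
tcp=np.array([.5229,-.2629,.2313])
for c in [(185,312),(170,335),(152,362),(445,312),(460,335),(480,362),(200,330)]:
    P=cloud(f,[c]); print(c,P,P-tcp)
Z=f["range_z"]; print(Z[300:370:6,165:205:8].round(3))
E
```

```text
(185, 312) [[ 0.55001218 -0.22555108  0.25335322]] [[0.02711218 0.03734892 0.02205322]]
(170, 335) [[ 0.54977346 -0.22526788  0.26781219]] [[0.02687346 0.03763212 0.03651219]]
(152, 362) [[ 0.54957981 -0.22485338  0.2815147 ]] [[0.02667981 0.03804662 0.0502147 ]]
(445, 312) [[ 0.51549287 -0.30998819  0.25219323]] [[-0.00740713 -0.04708819  0.02089323]]
(460, 335) [[ 0.51600546 -0.30986335  0.26801511]] [[-0.00689454 -0.04696335  0.03671511]]
(480, 362) [[ 0.51563007 -0.31053038  0.28202821]] [[-0.00726993 -0.04763038  0.05072821]]
(200, 330) [[ 0.53957707 -0.22451725  0.24844009]] [[0.01667707 0.03838275 0.01714009]]
[[0.412 0.408 0.407 0.408 0.407]
 [0.415 0.409 0.138 0.138 0.138]
 [0.416 0.416 0.133 0.133 0.139]
 [0.417 0.131 0.131 0.13  0.14 ]
 [0.133 0.126 0.127 0.13  0.138]
 [0.123 0.123 0.124 0.129 0.138]
 [0.119 0.119 0.12  0.13  0.139]
 [0.115 0.115 0.12  0.13  0.138]
 [0.112 0.114 0.122 0.129 0.139]
 [0.11  0.115 0.122 0.128 0.138]
 [0.108 0.114 0.121 0.128 0.139]
 [0.109 0.114 0.121 0.129 0.138]]
```

```bash
python3 - <<'E'
from h import *
f=dict(np.load("w2.npz"))
tcp=np.array([.5229,-.2629,.2313])
xs,ys=np.meshgrid(np.arange(100,540),np.arange(296,400)); uv=np.c_[xs.ravel(),ys.ravel()]
Z=f["range_z"][uv[:,1],uv[:,0]]; uv=uv[(Z<.2)&(Z>0)]
P=cloud(f,uv)-tcp
a=np.radians(-112); ex=np.array([np.cos(a),np.sin(a)]); ey=np.array([np.sin(a),-np.cos(a)])
X=P[:,:2]@ex; Y=P[:,:2]@ey
for sgn in (-1,1):
    k=X*sgn>0; o=np.argsort(P[k,2])[:8]; print(np.c_[X[k][o],Y[k][o],P[k,2][o]].round(4)); print(np.percentile(P[k,2],[0.2,1,5]))
    print("inner",np.percentile(abs(X[k]),[1,5,20]), np.percentile(Y[k],[1,50,99]))
E
```

```text
[[-0.0424 -0.0035  0.0117]
 [-0.0421  0.0028  0.0121]
 [-0.042   0.0067  0.0122]
 [-0.042  -0.0063  0.0122]
 [-0.0421  0.0076  0.0123]
 [-0.0421  0.008   0.0123]
 [-0.042  -0.006   0.0124]
 [-0.0419 -0.0022  0.0124]]
[0.01272874 0.0143239  0.01845841]
inner [0.03133758 0.03933698 0.04177312] [-0.0171439  -0.01060682  0.0099989 ]
[[ 0.0441  0.0043  0.0114]
 [ 0.0437 -0.0063  0.0118]
 [ 0.0439 -0.0038  0.0118]
 [ 0.0438  0.0067  0.0119]
 [ 0.0442  0.0034  0.0122]
 [ 0.0437 -0.001   0.0123]
 [ 0.0436 -0.0058  0.0124]
 [ 0.0435 -0.0024  0.0124]]
[0.01267772 0.01426518 0.01852101]
inner [0.03316701 0.04109733 0.0434548 ] [-0.017277   -0.01077997  0.00978308]
```

The open tips sit about 12.5 mm behind the TCP, which agrees with the text. Now I'll descend over the disc: shift (-31, +12), turn -6°, first to z ≈ 0.05.

```bash

python3 -m crank '[{"slide":[-0.31,0.12,-0.3],"delta_rot":[0,0,-0.034],"fingers":0},{"slide":[-0.31,0.12,-0.7],"delta_rot":[0,0,-0.034],"fingers":0},{"slide":[-0.31,0.12,-1],"delta_rot":[0,0,-0.034],"fingers":0},{"slide":[-0.31,0.12,-1],"delta_rot":[0,0,-0.034],"fingers":0}]'
python3 -m crank '[{"slide":[0,0,-0.4],"delta_rot":[0,0,0],"fingers":0},{"slide":[0,0,-0.7],"delta_rot":[0,0,0],"fingers":0},{"slide":[0,0,-0.8],"delta_rot":[0,0,0],"fingers":0},{"slide":[0,0,-0.8],"delta_rot":[0,0,0],"fingers":0}]'
python3 - <<'E'
from cell import env
from h import *
f=env.grab_frame("wrist"); cv2.imwrite("pics/w3.png",f["color"]); np.savez("w3.npz",**f)
s=env.sense();print(s["tcp_pos"],s["joint_pos"],s["ee_rot"],s["ft_force"])
x,v,m=fitdisc(f,(.4918,-.2512),win=120); print(x[:2],np.degrees(x[2]),v,m)
E
```

```text
time: 2.15
tcp_pos: [0.4897, -0.2492, 0.1269]
ee_rot: [-0.002, -0.515, 0.857, 0.004]
ft_force: [0.4, -0.2, -0.7]
opening: 0.0854
time: 2.55
tcp_pos: [0.4927, -0.2501, 0.0517]
ee_rot: [-0.0, -0.515, 0.857, 0.0]
ft_force: [-0.2, -0.1, 1.8]
opening: 0.0854
[ 0.49351256 -0.25042289  0.05311062] [-5.36221998e-01  2.62343332e-01  1.53235391e+00 -1.58137866e-04
  1.34513138e+00  1.52257357e+00] [ 3.49676017e-04 -5.15349933e-01  8.56979383e-01 -8.13403851e-04] [ 0.33612853 -0.16385298  0.83625816]
[ 0.49183324 -0.2514856 ] 331.0937740892599 0.008463541666666666 0.16567708333333334
```

View pics/w3.png

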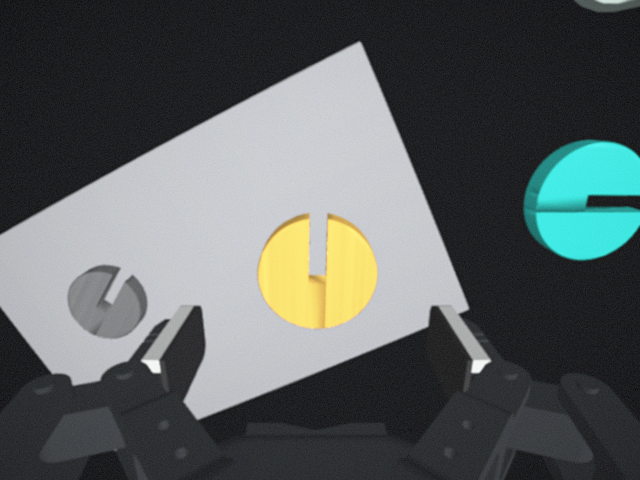

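The disc is centred between the fingers: it's at column 317, and the fingers' midline is at 317 too. The small disc is clear. I'll go down and grip gently.

```bash

python3 -m crank '[{"slide":[-0.01,-0.01,-0.2],"delta_rot":[0,0,-0.005],"fingers":0},{"slide":[-0.01,-0.01,-0.35],"delta_rot":[0,0,-0.005],"fingers":0},{"slide":[-0.01,-0.01,-0.45],"delta_rot":[0,0,-0.005],"fingers":0},{"slide":[-0.01,-0.01,-0.49],"delta_rot":[0,0,-0.005],"fingers":0},{"slide":[-0.01,-0.01,-0.49],"delta_rot":[0,0,-0.005],"fingers":0}]'
python3 - <<'E'
from cell import env
from h import *
f=env.grab_frame("wrist"); cv2.imwrite("pics/w4.png",f["color"]); np.savez("w4.npz",**f)
s=env.sense();print(s["tcp_pos"],s["ft_force"])
E
```

```text
time: 3.1
tcp_pos: [0.492, -0.2506, 0.0022]
ee_rot: [-0.0, -0.509, 0.861, 0.0]
ft_force: [-0.1, 0.5, -0.2]
opening: 0.0853
[ 0.49224009 -0.25075154  0.00272354] [-0.16274277 -0.32982606  0.04140149]
```

View pics/w4.png

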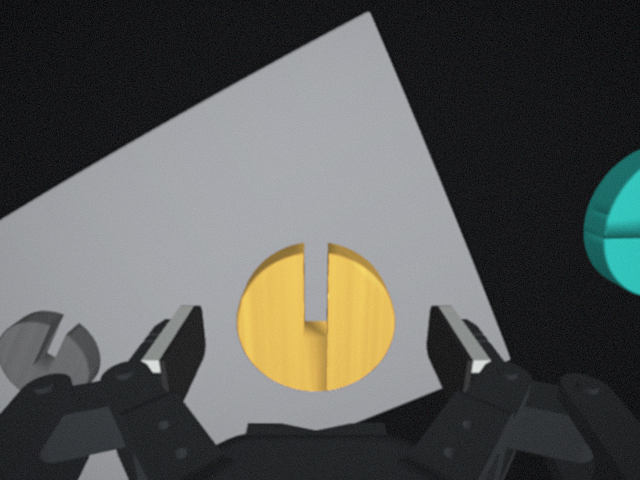

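The disc is centred at (316,317) between the open fingers. I'll close on it.

```bash

python3 -m crank '[{"slide":[0,0,0],"delta_rot":[0,0,0],"fingers":0.2},{"slide":[0,0,0],"delta_rot":[0,0,0],"fingers":0.28},{"slide":[0,0,0],"delta_rot":[0,0,0],"fingers":0.6},{"slide":[0,0,0],"delta_rot":[0,0,0],"fingers":0.6},{"slide":[0,0,0],"delta_rot":[0,0,0],"fingers":0.6},{"slide":[0,0,0],"delta_rot":[0,0,0],"fingers":0.6},{"slide":[0,0,0],"delta_rot":[0,0,0],"fingers":0.6}]' 40
python3 - <<'E'
from cell import env
from h import *
f=env.grab_frame("wrist"); cv2.imwrite("pics/w5.png",f["color"]); np.savez("w5.npz",**f)
s=env.sense();print(s["tcp_pos"],s["ft_force"],s["wrist_torque"],s["opening"])
x,v,m=fitdisc(f,(.4918,-.2512),win=120); print(x[:2],np.degrees(x[2]),v,m)
E
```

```text
time: 3.85
tcp_pos: [0.4926, -0.2509, 0.0034]
ee_rot: [0.0, -0.509, 0.861, -0.001]
ft_force: [-1.3, 1.2, 5.4]
opening: 0.0579
[ 0.49258563 -0.25087267  0.003435  ] [-1.59765692  1.97901503  5.52707916] [0.30175592 0.15808358 0.03415529] 0.05807861770863526
[ 0.49213583 -0.25182663] 331.7493037547562 0.013129340277777778 0.2807986111111111
```

View pics/w5.png

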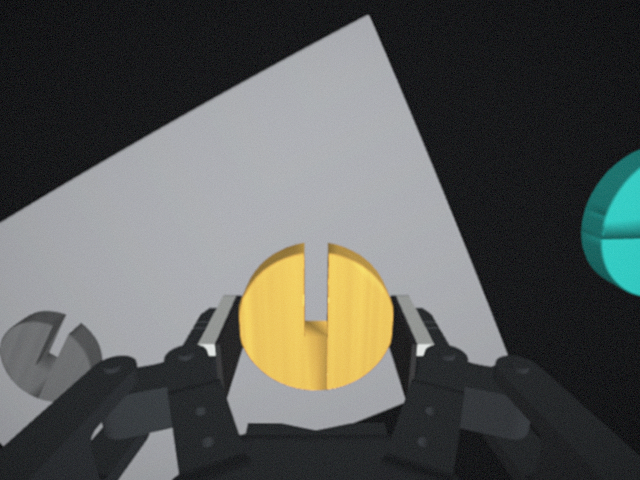

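Gripped, with the pads at (228,325) and (405,325). I'll lift and check the hold.

```bash

python3 -m crank '[{"slide":[0,0,0.03],"delta_rot":[0,0,0],"fingers":0.6},{"slide":[0,0,0.15],"delta_rot":[0,0,0],"fingers":0.6},{"slide":[0,0,0.5],"delta_rot":[0,0,0],"fingers":0.6},{"slide":[0,0,0.9],"delta_rot":[0,0,0],"fingers":0.6},{"slide":[0,0,1],"delta_rot":[0,0,0],"fingers":0.6},{"slide":[0,0,1],"delta_rot":[0,0,0],"fingers":0.6},{"slide":[0,0,1],"delta_rot":[0,0,0],"fingers":0.6}]'
python3 - <<'E'
from cell import env
from h import *
f=env.grab_frame("wrist"); cv2.imwrite("pics/w6.png",f["color"]); np.savez("w6.npz",**f)
s=env.sense();print(s["tcp_pos"],s["ft_force"],s["wrist_torque"],s["opening"])
xs,ys=np.meshgrid(np.arange(240,390),np.arange(240,390)); uv=np.c_[xs.ravel(),ys.ravel()]
uv=uv[brass(f)[uv[:,1],uv[:,0]]>0]
P=cloud(f,uv); k=abs(P[:,2]-np.median(P[:,2]))<.003; P=P[k]
A=np.c_[P[:,:2]-P[:,:2].mean(0),np.ones(len(P))]; print("plane",np.linalg.lstsq(A,P[:,2],rcond=None)[0])
zt=np.median(P[:,2])
for r in (.03,): 
  x,v,m=fitdisc(f,s["tcp_pos"][:2],z0=zt-.0125,win=120); print(x[:2]-s["tcp_pos"][:2],np.degrees(x[2]),v,m)
E
```

```text
time: 4.6
tcp_pos: [0.4912, -0.2502, 0.1007]
ee_rot: [-0.001, -0.509, 0.861, 0.001]
ft_force: [0.3, 0.6, -4.0]
opening: 0.0579
[ 0.49094556 -0.25000973  0.10001195] [ 0.84512985  0.44290002 -3.26095017] [ 0.00420633 -0.04723607 -0.02816996] 0.05814994786941359
plane [-0.00291077  0.00093189  0.11321336]
[-0.00040238 -0.00088651] 330.59821133292434 0.0696875 0.34921875
```

View pics/w6.png

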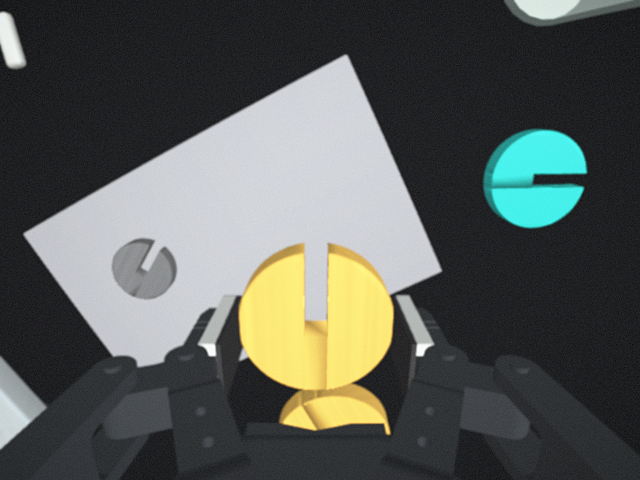

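The disc is held level, with its underside about at TCP height and its centre within 1 mm of the TCP. I'll carry it to the front of the stand, turning it so the slot points to the stand's back.

```bash

python3 -m crank '[{"slide":[0,0.2,0.3],"delta_rot":[0,0,0.03],"fingers":0.6},{"slide":[-0.1,0.5,0.6],"delta_rot":[0,0,0.06],"fingers":0.6},{"slide":[-0.2,0.8,0.9],"delta_rot":[0,0,0.09],"fingers":0.6},{"slide":[-0.3,1,1],"delta_rot":[0,0,0.12],"fingers":0.6}]'
python3 -m crank '[{"slide":[0,0.3,0.2],"delta_rot":[0,0,0.03],"fingers":0.6},{"slide":[-0.1,0.6,0.4],"delta_rot":[0,0,0.044],"fingers":0.6},{"slide":[-0.2,0.9,0.5],"delta_rot":[0,0,0.044],"fingers":0.6},{"slide":[-0.2,1,0.5],"delta_rot":[0,0,0.044],"fingers":0.6}]'
python3 -m crank '[{"slide":[0,0.3,0],"delta_rot":[0,0,0],"fingers":0.6},{"slide":[0,0.6,0],"delta_rot":[0,0,0],"fingers":0.6},{"slide":[0,0.9,0],"delta_rot":[0,0,0],"fingers":0.6},{"slide":[0,1,0],"delta_rot":[0,0,0],"fingers":0.6}]'
python3 -m crank '[{"slide":[0,0.3,0],"delta_rot":[0,0,0],"fingers":0.6},{"slide":[0,0.54,0],"delta_rot":[0,0,0],"fingers":0.6},{"slide":[0,0.54,0],"delta_rot":[0,0,0],"fingers":0.6},{"slide":[0,0.54,0],"delta_rot":[0,0,0],"fingers":0.6},{"slide":[0,0.54,0],"delta_rot":[0,0,0],"fingers":0.6}]'
python3 - <<'E'
from cell import env
from h import *
f=env.grab_frame("wrist"); cv2.imwrite("pics/w7.png",f["color"]); np.savez("w7.npz",**f)
for n in("scene","top"):
    g=env.grab_frame(n); np.savez(n+"7.npz",**g)
    if n=="scene": cv2.imwrite("pics/s7.png",g["color"])
s=env.sense();print(s["tcp_pos"],s["ft_force"],s["joint_pos"],s["ee_rot"])
E
```

```text
time: 5.05
tcp_pos: [0.462, -0.1493, 0.2037]
ee_rot: [0.0, -0.663, 0.749, -0.001]
ft_force: [0.7, -0.3, -2.6]
opening: 0.0579
time: 5.45
tcp_pos: [0.4415, -0.0487, 0.2525]
ee_rot: [-0.0, 0.712, -0.702, -0.0]
ft_force: [1.6, -1.3, -2.2]
opening: 0.0579
time: 5.85
tcp_pos: [0.4416, 0.051, 0.2502]
ee_rot: [0.001, 0.712, -0.702, -0.001]
ft_force: [-0.3, -0.8, -2.8]
opening: 0.058
time: 6.35
tcp_pos: [0.4421, 0.1024, 0.2515]
ee_rot: [0.001, 0.711, -0.703, -0.0]
ft_force: [-0.1, 0.3, -3.4]
opening: 0.0581
[0.44210867 0.10253634 0.25213246] [ 0.76207487 -0.40490475 -2.86174344] [ 1.46649479e-01 -1.55218697e-01  1.55958173e+00 -2.42861285e-04
  1.73752812e+00  1.70684880e+00] [ 1.91252803e-04  7.10829271e-01 -7.03364564e-01  6.14562261e-06]
```

View pics/w7.png

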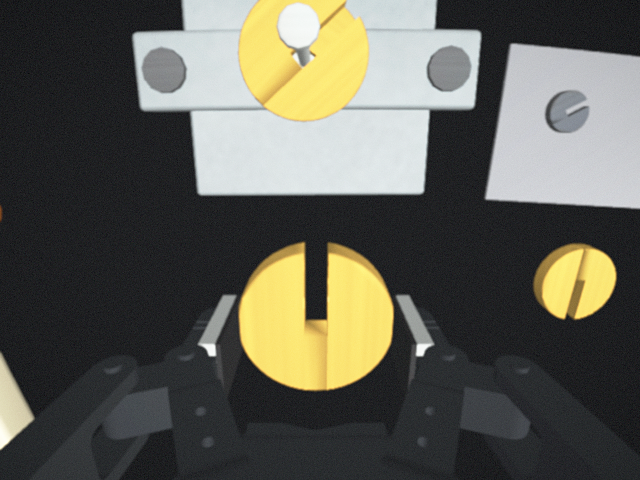

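View pics/s7.png

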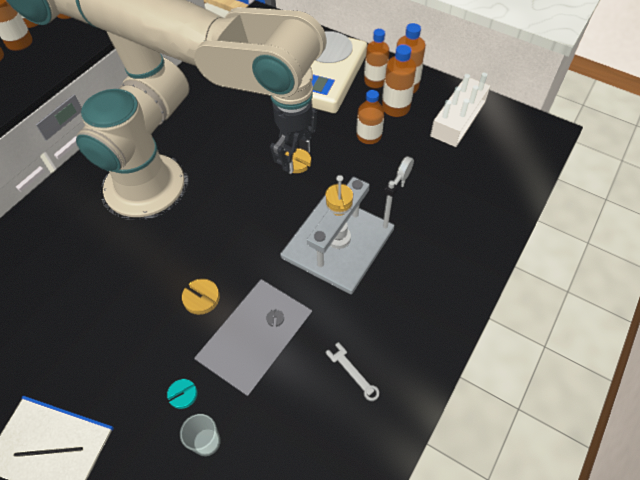

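The wrist view shows the hanger stack at (304,55), the stem head at (299,25), the held disc at (316,315) with its slot up, and the stand's front edge at row 193. I'll work out the heights, axis and yaw.

```bash
cat >> h.py <<'E'
def circ(f,z,c0,rad,sel=brass,nan=None):
    # fit circle of radius rad on plane z near c0 from mask contour
    from scipy.optimize import least_squares
    m=sel(f); cs,_=cv2.findContours(m,cv2.RETR_LIST,cv2.CHAIN_APPROX_NONE)
    uv=np.vstack([c.reshape(-1,2) for c in cs]); uv=uv[(uv[:,1]>2)&(uv[:,0]>2)&(uv[:,0]<637)]
    P=onplane(f,uv,z)[:,:2]; d=np.hypot(*(P-c0).T); P=P[abs(d-rad)<.006]
    g=lambda q:np.hypot(P[:,0]-q[0],P[:,1]-q[1])-rad
    r=least_squares(g,c0,loss="soft_l1",f_scale=.0005); return r.x,np.median(abs(g(r.x))),len(P)
E
python3 - <<'E'
from h import *
f=dict(np.load("w7.npz")); b=brass(f)
def med(x0,x1,y0,y1,m=None):
    xs,ys=np.meshgrid(np.arange(x0,x1),np.arange(y0,y1)); uv=np.c_[xs.ravel(),ys.ravel()]
    if m is not None: uv=uv[m[uv[:,1],uv[:,0]]>0]
    return cloud(f,uv)
P=med(310,360,40,110,b); zs=np.median(P[:,2]); print("stack z",zs,P[:,2].std())
P=med(250,290,60,85,b); print("stack z L",np.median(P[:,2]))
P=med(292,306,14,34); print("head",np.median(P,0))
P=med(240,300,260,370,b); zd=np.median(P[:,2]);print("disc",zd)
for z in (zs-.001,zs,zs+.001,zs+.003): print("stackcirc",z,circ(f,z,np.array([.546,.104]),.03))
print("discfit",fitdisc(f,(.442,.102),z0=zd-.0125,win=90))
for y0,y1 in((150,0),):pass
# stand front edge at z .028
g=cv2.cvtColor(f["color"],cv2.COLOR_BGR2GRAY).astype(float)
uv=[]
for x in range(210,415,5):
    col=g[150:230,x]; uv.append((x,150+np.argmin(np.diff(col))+.5))
E=onplane(f,uv,.028); 
p=np.polyfit(E[:,1],E[:,0],1); print("front edge slope->yaw deg",-np.degrees(np.arctan(p[0])), "x at y=.104",np.polyval(p,.104),np.std(E[:,0]-np.polyval(p,E[:,1])))
# sides of base
for lo,hi,s in((170,230,1),(400,460,-1)):
    uv=[]
    for y in range(120,185,5):
        r=g[y,lo:hi]; uv.append((lo+np.argmax(s*np.diff(r))+.5,y))
    S=onplane(f,uv,.028); q=np.polyfit(S[:,0],S[:,1],1); print("side yaw",np.degrees(np.arctan(q[0])),np.polyval(q,.546))
E
```

```text
stack z 0.20261649145661847 0.0031725561513880514
stack z L 0.20276855601183097
head [0.5462308  0.10802762 0.2597125 ]
disc 0.2640871166921005
stackcirc 0.20161649145661847 (array([0.54631574, 0.10837841]), np.float64(0.00037058027195040893), 279)
stackcirc 0.20261649145661847 (array([0.54635513, 0.10831532]), np.float64(0.00044842866130888684), 277)
stackcirc 0.20361649145661848 (array([0.54639443, 0.10825543]), np.float64(0.0005212908849120245), 276)
stackcirc 0.20561649145661848 (array([0.54646744, 0.1081353 ]), np.float64(0.0006524334377141124), 275)
discfit (array([0.44203472, 0.10147408, 0.0191468 ]), np.float64(0.009837962962962963), np.float64(0.5238271604938272))
front edge slope->yaw deg 0.8343816980502679 x at y=.104 0.4463852585164401 0.00036105306520997047
side yaw 1.1376702660273716 0.2177373491408394
side yaw 1.1214316325197446 -0.00025912445766103007
```

The stack top is at about 0.203 by both its own depth and the head's (0.2597 minus 57 mm). I'll go down to 0.218, shift y by +6 mm, and advance to just before the stem.

```bash

python3 -m crank '[{"slide":[0,0.06,-0.2],"delta_rot":[0,0,0],"fingers":0.6},{"slide":[0,0.06,-0.34],"delta_rot":[0,0,0],"fingers":0.6},{"slide":[0.1,0.06,-0.34],"delta_rot":[0,0,0],"fingers":0.6},{"slide":[0.25,0.06,-0.34],"delta_rot":[0,0,0],"fingers":0.6},{"slide":[0.4,0.06,-0.34],"delta_rot":[0,0,0],"fingers":0.6},{"slide":[0.52,0.06,-0.34],"delta_rot":[0,0,0],"fingers":0.6},{"slide":[0.58,0.06,-0.34],"delta_rot":[0,0,0],"fingers":0.6},{"slide":[0.58,0.06,-0.34],"delta_rot":[0,0,0],"fingers":0.6},{"slide":[0.58,0.06,-0.34],"delta_rot":[0,0,0],"fingers":0.6},{"slide":[0.58,0.06,-0.34],"delta_rot":[0,0,0],"fingers":0.6}]'
python3 - <<'E'
from cell import env
from h import *
f=env.grab_frame("wrist"); cv2.imwrite("pics/w8.png",f["color"]); np.savez("w8.npz",**f)
s=env.sense();print(s["tcp_pos"],s["ft_force"],s["ee_rot"])
E
```

```text
time: 7.5
tcp_pos: [0.4997, 0.1093, 0.2185]
ee_rot: [0.0, 0.711, -0.703, 0.0]
ft_force: [-0.1, -0.2, -3.5]
opening: 0.0578
[0.4997336  0.1093716  0.21854886] [-0.70508992 -0.63609114 -2.7134946 ] [-6.33036630e-05  7.11358229e-01 -7.02829607e-01  9.97712995e-05]
```

View pics/w8.png

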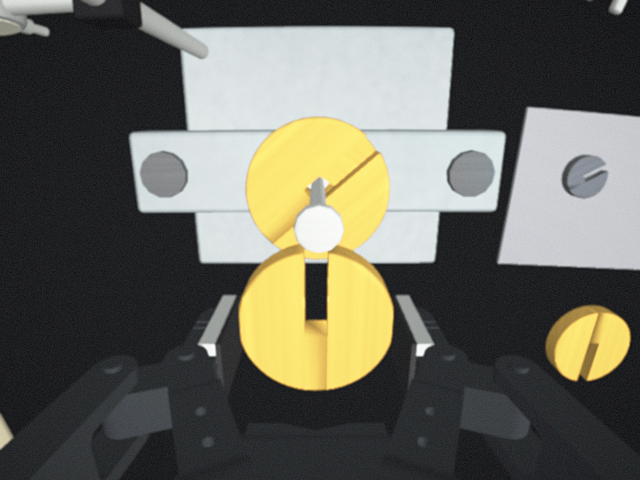

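The stem head at (319,229) is nearly in line with the slot at column 316. I'll measure the remaining sideways offset.

```bash
python3 - <<'E'
from h import *
f=dict(np.load("w8.npz")); b=brass(f)
def white(f):
    h=cv2.cvtColor(f["color"],cv2.COLOR_BGR2HSV); m=cv2.inRange(h,(0,0,225),(180,60,255)); return m
def med(x0,x1,y0,y1,m=None):
    xs,ys=np.meshgrid(np.arange(x0,x1),np.arange(y0,y1)); uv=np.c_[xs.ravel(),ys.ravel()]
    if m is not None: uv=uv[m[uv[:,1],uv[:,0]]>0]
    return cloud(f,uv)
P=med(310,328,220,238); zh=np.median(P[:,2]); print("head",np.median(P,0))
P=med(255,300,140,215,b); zs=np.median(P[:,2]); print("stack",zs)
P=med(330,385,150,215,b); print("stackR",np.median(P[:,2]))
P=med(245,300,270,370,b); zd=np.median(P[:,2]); print("disc",zd)
print(circ(f,zs,np.array([.547,.108]),.03))
print("head fit",circ(f,zh,np.array([.547,.109]),.007,white))
x,v,m=fitdisc(f,(.4997,.109),z0=zd-.0125,win=75);print("disc",x,np.degrees(x[2]),v)
# slot columns along rows
g=f["color"][:,:,0].astype(int)+f["color"][:,:,1]
for r in (265,280,295,310):
    row=(b[r,285:350]>0).astype(int); z=np.where(row==0)[0]+285; print(r,z.min(),z.max())
# stem columns
h=cv2.cvtColor(f["color"],cv2.COLOR_BGR2HSV)
for r in (192,197,202): print(r,h[r,305:333].tolist() if 0 else (np.where(b[r,300:340]==0)[0]+300)[[0,-1]])
for z in (.203,.218,.2245,.23): print(z,proj(f,[[.5468,.1085,z]]))
E
```

```text
head [0.54631386 0.1082152  0.25975417]
stack 0.2027492691385952
stackR 0.20233739283164148
disc 0.23107677487401368
(array([0.54565132, 0.10843511]), np.float64(0.0007451197655289413), 452)
head fit (array([0.54629671, 0.10829484]), np.float64(0.000719260100658196), 196)
disc [0.49972867 0.1084552  0.00974078] 0.5581056625253492 0.018877777777777778
265 306 326
280 306 326
295 306 326
310 306 325
192 [310 325]
197 [310 325]
202 [310 326]
0.203 [[316.99200478 189.37097114]]
0.218 [[317.08518878 196.52602431]]
0.2245 [[317.13154947 200.08807711]]
0.23 [[317.1741469  203.36232654]]
```

The sideways offset is about 0. I'll slide in straight along x, checking force on the way.

```bash

python3 -m crank '[{"slide":[0.06,0,0],"delta_rot":[0,0,0.002],"fingers":0.6},{"slide":[0.12,0,0],"delta_rot":[0,0,0.002],"fingers":0.6},{"slide":[0.18,0,0],"delta_rot":[0,0,0.002],"fingers":0.6},{"slide":[0.24,0,0],"delta_rot":[0,0,0.002],"fingers":0.6},{"slide":[0.26,0,0],"delta_rot":[0,0,0.002],"fingers":0.6},{"slide":[0.26,0,0],"delta_rot":[0,0,0.002],"fingers":0.6}]'
python3 - <<'E'
from cell import env
from h import *
f=env.grab_frame("wrist"); cv2.imwrite("pics/w9.png",f["color"]); np.savez("w9.npz",**f)
s=env.sense();print(s["tcp_pos"],s["ft_force"],s["wrist_torque"])
E
```

```text
time: 8.15
tcp_pos: [0.5262, 0.1093, 0.2181]
ee_rot: [0.0, 0.713, -0.701, -0.0]
ft_force: [0.6, -0.3, -3.3]
opening: 0.0574
[0.52604199 0.10937753 0.21814093] [-0.18296519 -0.48552976 -3.02216593] [-0.01520813 -0.0011969   0.0211996 ]
```

View pics/w9.png

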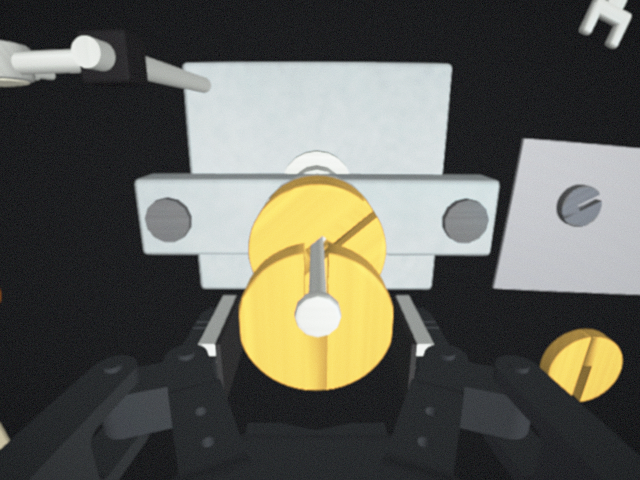

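The stem has entered the slot mouth, centred near column 317 of 306–327, and there is no side force. I'll continue to home.

```bash

python3 -m crank '[{"slide":[0.05,-0.003,0],"delta_rot":[0,0,0],"fingers":0.6},{"slide":[0.1,-0.003,0],"delta_rot":[0,0,0],"fingers":0.6},{"slide":[0.14,-0.003,0],"delta_rot":[0,0,0],"fingers":0.6},{"slide":[0.17,-0.003,0],"delta_rot":[0,0,0],"fingers":0.6},{"slide":[0.19,-0.003,0],"delta_rot":[0,0,0],"fingers":0.6},{"slide":[0.2,-0.003,0],"delta_rot":[0,0,0],"fingers":0.6},{"slide":[0.2,-0.003,0],"delta_rot":[0,0,0],"fingers":0.6}]'
python3 -m crank '[{"slide":[0.005,0,0],"delta_rot":[0,0,0],"fingers":0.6},{"slide":[0.005,0,0],"delta_rot":[0,0,0],"fingers":0.6},{"slide":[0.005,0,0],"delta_rot":[0,0,0],"fingers":0.6}]'
python3 -m crank '[{"slide":[0.005,0,0],"delta_rot":[0,0,0],"fingers":0.6},{"slide":[0.005,0,0],"delta_rot":[0,0,0],"fingers":0.6},{"slide":[0.005,0,0],"delta_rot":[0,0,0],"fingers":0.6}]'
```

```text
time: 8.9
tcp_pos: [0.5461, 0.109, 0.2183]
ee_rot: [0.0, 0.713, -0.701, -0.0]
ft_force: [0.0, -0.4, -1.7]
opening: 0.058
time: 9.2
tcp_pos: [0.5464, 0.1091, 0.2184]
ee_rot: [0.0, 0.714, -0.701, 0.0]
ft_force: [-0.6, -0.1, -3.0]
opening: 0.0579
time: 9.5
tcp_pos: [0.547, 0.1091, 0.2183]
ee_rot: [0.0, 0.714, -0.701, 0.0]
ft_force: [0.1, -0.7, -3.1]
opening: 0.0579
```

```bash

python3 - <<'E'
from cell import env
from h import *
f=env.grab_frame("wrist"); cv2.imwrite("pics/w10.png",f["color"][200:420,200:440].repeat(3,0)[:600].repeat(3,1)); np.savez("w10.npz",**f)
s=env.sense();print(s["tcp_pos"],s["ft_force"],s["wrist_torque"])
E
```

```text
[0.54699459 0.10903771 0.21832831] [-0.09449069  0.37901351 -2.4972074 ] [ 0.01914511  0.02211579 -0.00669577]
```

View pics/w10.png

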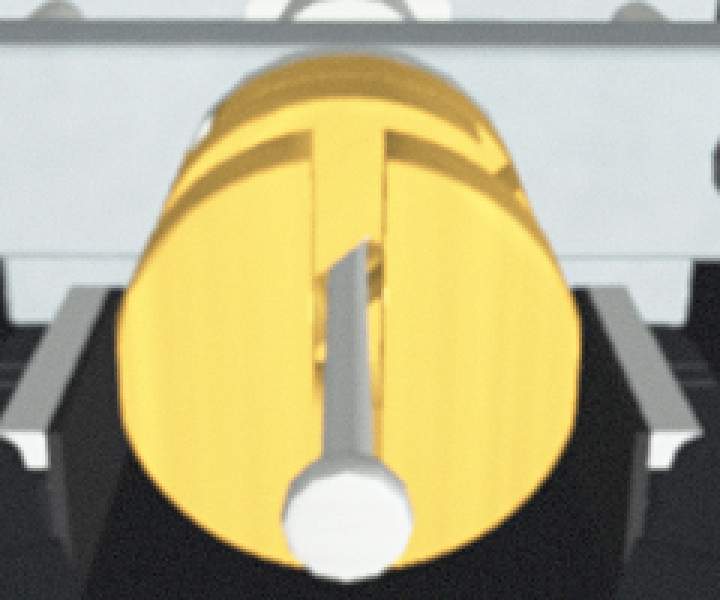

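The stem is in the slot and laterally centred. I'll feel for the slot's end in small steps.

```bash

python3 -m crank '[{"slide":[0.005,0,0],"delta_rot":[0,0,0],"fingers":0.6},{"slide":[0.005,0,0],"delta_rot":[0,0,0],"fingers":0.6},{"slide":[0.005,0,0],"delta_rot":[0,0,0],"fingers":0.6}]'
python3 -m crank '[{"slide":[0.005,0,0],"delta_rot":[0,0,0],"fingers":0.6},{"slide":[0.005,0,0],"delta_rot":[0,0,0],"fingers":0.6},{"slide":[0.005,0,0],"delta_rot":[0,0,0],"fingers":0.6}]'
```

```text
time: 9.85
tcp_pos: [0.5475, 0.1091, 0.2183]
ee_rot: [0.0, 0.714, -0.701, 0.0]
ft_force: [-0.2, -0.1, -2.3]
opening: 0.0582
time: 10.15
tcp_pos: [0.5477, 0.1091, 0.2183]
ee_rot: [0.0, 0.714, -0.701, -0.0]
ft_force: [-2.5, -0.1, -1.7]
opening: 0.058
```

```bash

python3 -m crank '[{"slide":[0.003,0,0],"delta_rot":[0,0,0],"fingers":0.6},{"slide":[0.003,0,0],"delta_rot":[0,0,0],"fingers":0.6}]'
```

```text
time: 10.35
tcp_pos: [0.5478, 0.1091, 0.2182]
ee_rot: [0.001, 0.714, -0.701, -0.0]
ft_force: [-5.5, -0.4, -1.9]
opening: 0.0574
```

The stem is home: the force rises at the slot's end, with -5.5 N at x = 0.5478. I'll back off 1 mm and descend.

```bash

python3 -m crank '[{"slide":[-0.01,0,0],"delta_rot":[0,0,0],"fingers":0.6},{"slide":[-0.01,0,-0.03],"delta_rot":[0,0,0],"fingers":0.6},{"slide":[-0.01,0,-0.06],"delta_rot":[0,0,0],"fingers":0.6},{"slide":[-0.01,0,-0.08],"delta_rot":[0,0,0],"fingers":0.6},{"slide":[-0.01,0,-0.1],"delta_rot":[0,0,0],"fingers":0.6},{"slide":[-0.01,0,-0.11],"delta_rot":[0,0,0],"fingers":0.6},{"slide":[-0.01,0,-0.12],"delta_rot":[0,0,0],"fingers":0.6},{"slide":[-0.01,0,-0.12],"delta_rot":[0,0,0],"fingers":0.6}]'
python3 -m crank '[{"slide":[0,0,-0.005],"delta_rot":[0,0,0],"fingers":0.6},{"slide":[0,0,-0.01],"delta_rot":[0,0,0],"fingers":0.6},{"slide":[0,0,-0.01],"delta_rot":[0,0,0],"fingers":0.6}]'
```

```text
time: 11.15
tcp_pos: [0.5473, 0.1091, 0.2062]
ee_rot: [0.0, 0.714, -0.701, 0.0]
ft_force: [-0.5, -0.9, -2.6]
opening: 0.0578
time: 11.45
tcp_pos: [0.5473, 0.1091, 0.2053]
ee_rot: [0.0, 0.714, -0.701, 0.0]
ft_force: [0.3, -0.2, -2.6]
opening: 0.0581
```

```bash

python3 -m crank '[{"slide":[0,0,-0.005],"delta_rot":[0,0,0],"fingers":0.6},{"slide":[0,0,-0.01],"delta_rot":[0,0,0],"fingers":0.6},{"slide":[0,0,-0.01],"delta_rot":[0,0,0],"fingers":0.6}]'
python3 -m crank '[{"slide":[0,0,-0.005],"delta_rot":[0,0,0],"fingers":0.6},{"slide":[0,0,-0.005],"delta_rot":[0,0,0],"fingers":0.6},{"slide":[0,0,-0.005],"delta_rot":[0,0,0],"fingers":0.6}]'
```

```text
time: 11.75
tcp_pos: [0.5473, 0.1091, 0.2042]
ee_rot: [0.0, 0.714, -0.701, -0.0]
ft_force: [-0.5, 0.6, -2.4]
opening: 0.058
time: 12.05
tcp_pos: [0.5473, 0.109, 0.2038]
ee_rot: [0.0, 0.713, -0.701, 0.0]
ft_force: [-0.1, -0.6, -2.7]
opening: 0.0578
```

```bash

python3 -m crank '[{"slide":[0,0,-0.005],"delta_rot":[0,0,0],"fingers":0.6},{"slide":[0,0,-0.005],"delta_rot":[0,0,0],"fingers":0.6},{"slide":[0,0,-0.005],"delta_rot":[0,0,0],"fingers":0.6}]'
python3 -m crank '[{"slide":[0,0,-0.003],"delta_rot":[0,0,0],"fingers":0.6},{"slide":[0,0,-0.003],"delta_rot":[0,0,0],"fingers":0.6},{"slide":[0,0,-0.003],"delta_rot":[0,0,0],"fingers":0.6}]'
```

```text
time: 12.35
tcp_pos: [0.5473, 0.1091, 0.2033]
ee_rot: [0.0, 0.714, -0.701, 0.0]
ft_force: [-0.3, 0.5, -2.5]
opening: 0.0578
time: 12.65
tcp_pos: [0.5473, 0.1091, 0.203]
ee_rot: [0.0, 0.714, -0.701, 0.0]
ft_force: [1.1, -0.2, -2.2]
opening: 0.0578
```

```bash

python3 -m crank '[{"slide":[0,0,-0.003],"delta_rot":[0,0,0],"fingers":0.6},{"slide":[0,0,-0.003],"delta_rot":[0,0,0],"fingers":0.6},{"slide":[0,0,-0.003],"delta_rot":[0,0,0],"fingers":0.6}]'
python3 -m crank '[{"slide":[0,0,-0.003],"delta_rot":[0,0,0],"fingers":0.6},{"slide":[0,0,-0.003],"delta_rot":[0,0,0],"fingers":0.6},{"slide":[0,0,-0.003],"delta_rot":[0,0,0],"fingers":0.6}]'
```

```text
time: 12.95
tcp_pos: [0.5473, 0.1091, 0.2027]
ee_rot: [0.0, 0.714, -0.701, 0.0]
ft_force: [-0.7, -0.5, -2.4]
opening: 0.0579
time: 13.25
tcp_pos: [0.5473, 0.1091, 0.2026]
ee_rot: [-0.0, 0.713, -0.701, 0.0]
ft_force: [-0.1, -0.4, -1.8]
opening: 0.0577
```

```bash

python3 -m crank '[{"slide":[0,0,-0.002],"delta_rot":[0,0,0],"fingers":0.6},{"slide":[0,0,-0.002],"delta_rot":[0,0,0],"fingers":0.6},{"slide":[0,0,-0.002],"delta_rot":[0,0,0],"fingers":0.6}]'
python3 - <<'E'
from cell import env
for i in range(4): env.grab_frame("top"); print(env.sense()["ft_force"].round(2))
E
```

```text
time: 13.55
tcp_pos: [0.5473, 0.1091, 0.2024]
ee_rot: [-0.0, 0.714, -0.701, 0.0]
ft_force: [-0.3, 0.8, -1.0]
opening: 0.058
[-0.54  0.39 -0.63]
[-0.53 -0.52  0.46]
[-1.18 -0.16  0.15]
[-0.45  0.08  0.68]
```

The wrist's vertical force went from -2.6 to about 0, so the stack bears roughly the disc's own weight. I'll hold, average, then centre x and take off part of the load before turning.

```bash

python3 -m crank '[{"slide":[0,0,0],"delta_rot":[0,0,0],"fingers":0.6},{"slide":[0,0,0],"delta_rot":[0,0,0],"fingers":0.6},{"slide":[0,0,0],"delta_rot":[0,0,0],"fingers":0.6},{"slide":[0,0,0],"delta_rot":[0,0,0],"fingers":0.6}]'
python3 - <<'E'
from cell import env
from h import *
f=env.grab_frame("wrist"); cv2.imwrite("pics/w11.png",f["color"]); np.savez("w11.npz",**f)
L=[]
for i in range(8): env.grab_frame("top"); L.append(env.sense()["ft_force"])
print(np.mean(L,0),env.sense()["tcp_pos"],env.sense()["joint_pos"])
E
```

```text
time: 14.15
tcp_pos: [0.5473, 0.1091, 0.2023]
ee_rot: [-0.0, 0.714, -0.701, 0.0]
ft_force: [-0.5, 0.4, 1.5]
opening: 0.058
[-0.4462394   0.23229278  1.08963749] [0.54734189 0.1090576  0.20229449] [ 1.30554343e-01  1.55251060e-01  1.34778980e+00 -9.13034212e-05
  1.63840441e+00  1.68317241e+00]
```

View pics/w11.png

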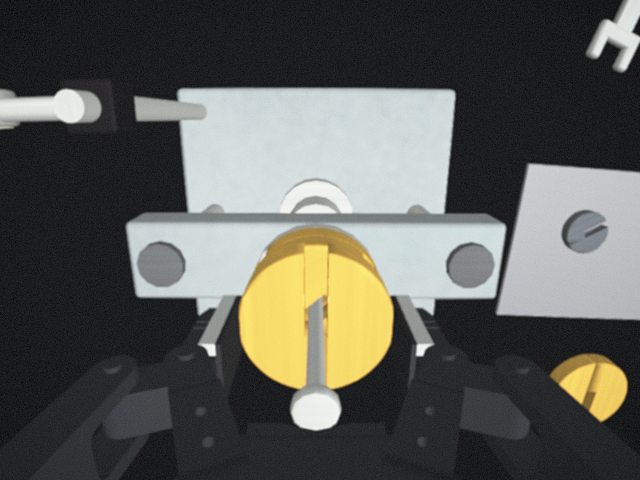

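The bearing is about 3.7 N and the disc lies on the stack, slot still to the back. I'll ease up 0.3 mm and centre by -1.1 mm in x.

```bash

python3 -m crank '[{"slide":[0,0,0.003],"delta_rot":[0,0,0],"fingers":0.6},{"slide":[0,0,0.003],"delta_rot":[0,0,0],"fingers":0.6},{"slide":[-0.011,0,0.003],"delta_rot":[0,0,0],"fingers":0.6},{"slide":[-0.011,0,0.003],"delta_rot":[0,0,0],"fingers":0.6},{"slide":[-0.011,0,0.003],"delta_rot":[0,0,0],"fingers":0.6}]'
python3 - <<'E'
from cell import env
import numpy as np
L=[]
for i in range(8): env.grab_frame("top"); L.append(env.sense()["ft_force"])
print(np.mean(L,0),env.sense()["tcp_pos"])
E
```

```text
time: 15.1
tcp_pos: [0.5462, 0.109, 0.2025]
ee_rot: [0.0, 0.714, -0.701, 0.0]
ft_force: [2.0, -0.2, -0.9]
opening: 0.0577
[ 0.62408218  0.06817548 -0.18812051] [0.54619014 0.10902234 0.20248691]
```

```bash

python3 -m crank '[{"slide":[0,0,0.001],"delta_rot":[0,0,0.02],"fingers":0.6},{"slide":[0,0,0.001],"delta_rot":[0,0,0.05],"fingers":0.6},{"slide":[0,0,0.001],"delta_rot":[0,0,0.08],"fingers":0.6},{"slide":[0,0,0.001],"delta_rot":[0,0,0.11],"fingers":0.6},{"slide":[0,0,0.001],"delta_rot":[0,0,0.14],"fingers":0.6},{"slide":[0,0,0.001],"delta_rot":[0,0,0.17],"fingers":0.6},{"slide":[0,0,0.001],"delta_rot":[0,0,0.2],"fingers":0.6},{"slide":[0,0,0.001],"delta_rot":[0,0,0.2],"fingers":0.6}]'
python3 - <<'E'
from cell import env
from h import *
f=env.grab_frame("wrist"); cv2.imwrite("pics/w12.png",f["color"]); np.savez("w12.npz",**f)
L=[];T=[]
for i in range(4): env.grab_frame("top"); s=env.sense(); L.append(s["ft_force"]);T.append(s["wrist_torque"])
print(np.mean(L,0),np.mean(T,0),s["tcp_pos"])
E
```

```text
time: 16.3
tcp_pos: [0.546, 0.1091, 0.2025]
ee_rot: [0.0, 0.895, -0.445, -0.0]
ft_force: [-0.8, 0.3, -0.4]
opening: 0.058
[-0.5906681   0.59132577 -0.29574596] [ 0.08326636  0.13308856 -0.0227216 ] [0.54601709 0.1090704  0.20247243]
```

View pics/w12.png

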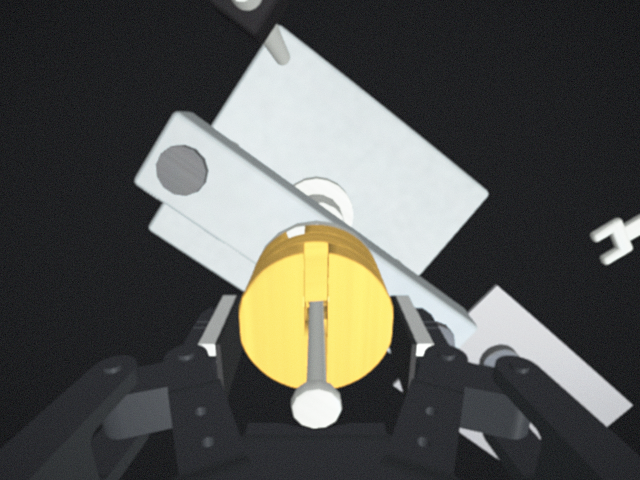

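The disc turns freely round the stem with about 2.3 N bearing. The first mass's slot mouth still shows at (295,232), where an undisturbed one should be. I'll ease off slightly and carry on.

```bash

python3 -m crank '[{"slide":[0.001,0,0.001],"delta_rot":[0,0,0.02],"fingers":0.6},{"slide":[0.001,0,0.001],"delta_rot":[0,0,0.06],"fingers":0.6},{"slide":[0.001,0,0.001],"delta_rot":[0,0,0.1],"fingers":0.6},{"slide":[0.001,0,0.001],"delta_rot":[0,0,0.14],"fingers":0.6},{"slide":[0.001,0,0.001],"delta_rot":[0,0,0.18],"fingers":0.6},{"slide":[0.001,0,0.001],"delta_rot":[0,0,0.22],"fingers":0.6},{"slide":[0.001,0,0.001],"delta_rot":[0,0,0.26],"fingers":0.6},{"slide":[0.001,0,0.001],"delta_rot":[0,0,0.3],"fingers":0.6},{"slide":[0.001,0,0.001],"delta_rot":[0,0,0.34],"fingers":0.6},{"slide":[0.001,0,0.001],"delta_rot":[0,0,0.38],"fingers":0.6},{"slide":[0.001,0,0.001],"delta_rot":[0,0,0.4],"fingers":0.6},{"slide":[0.001,0,0.001],"delta_rot":[0,0,0.4],"fingers":0.6}]'
python3 - <<'E'
from cell import env
from h import *
f=env.grab_frame("wrist"); cv2.imwrite("pics/w13.png",f["color"]); np.savez("w13.npz",**f)
g=env.grab_frame("scene"); cv2.imwrite("pics/s13.png",cv2.resize(g["color"][130:290,250:450],(750,600),interpolation=cv2.INTER_CUBIC))
L=[];T=[]
for i in range(4): env.grab_frame("top"); s=env.sense(); L.append(s["ft_force"]);T.append(s["wrist_torque"])
print(np.mean(L,0),np.mean(T,0),s["tcp_pos"],s["joint_pos"])
E
```

```text
time: 17.75
tcp_pos: [0.5462, 0.109, 0.2026]
ee_rot: [0.0, 0.986, 0.165, -0.0]
ft_force: [-0.2, 0.8, -2.3]
opening: 0.0577
[-0.22123475 -0.49531999 -1.80094261] [-0.0199053   0.06875728 -0.02028296] [0.54627165 0.10898999 0.20259981] [ 1.30658789e-01  1.52348990e-01  1.35039638e+00 -4.03837578e-05
  1.63896917e+00 -2.00618498e-01]
```

View pics/w13.png

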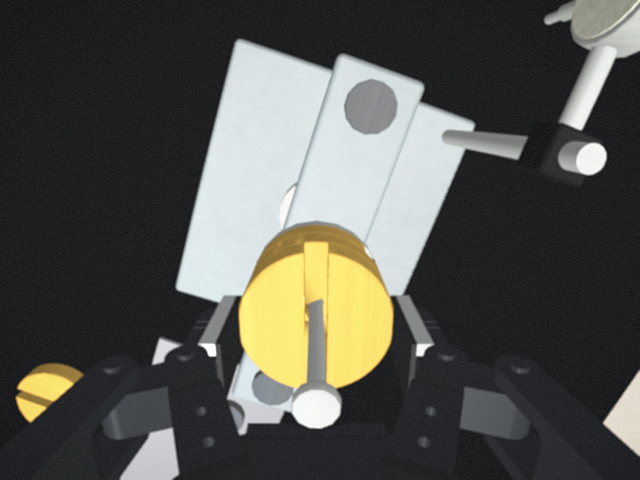

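View pics/s13.png

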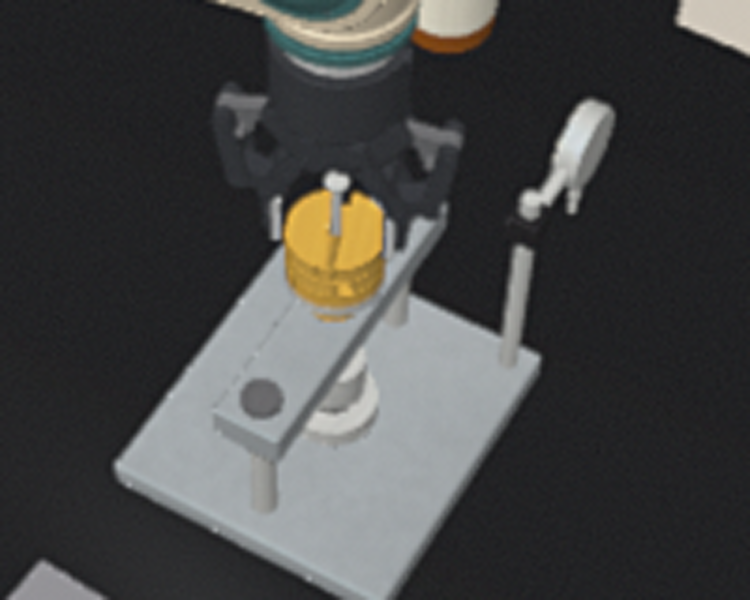

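The first mass's slot shows at (368,250) and the middle one's at (345,288) in the scene crop, both where undisturbed ones should be. Bearing is about 0.8 N. Another 72° finishes the turn.

```bash

python3 -m crank '[{"slide":[0,0,0],"delta_rot":[0,0,0.02],"fingers":0.6},{"slide":[0,0,0],"delta_rot":[0,0,0.06],"fingers":0.6},{"slide":[0,0,0],"delta_rot":[0,0,0.1],"fingers":0.6},{"slide":[0,0,0],"delta_rot":[0,0,0.14],"fingers":0.6},{"slide":[0,0,0],"delta_rot":[0,0,0.18],"fingers":0.6},{"slide":[0,0,0],"delta_rot":[0,0,0.22],"fingers":0.6},{"slide":[0,0,0],"delta_rot":[0,0,0.26],"fingers":0.6},{"slide":[0,0,0],"delta_rot":[0,0,0.3],"fingers":0.6},{"slide":[0,0,0],"delta_rot":[0,0,0.34],"fingers":0.6},{"slide":[0,0,0],"delta_rot":[0,0,0.38],"fingers":0.6},{"slide":[0,0,0],"delta_rot":[0,0,0.4],"fingers":0.6},{"slide":[0,0,0],"delta_rot":[0,0,0.4],"fingers":0.6}]'
python3 - <<'E'
from cell import env
from h import *
f=env.grab_frame("wrist"); cv2.imwrite("pics/w14.png",f["color"]); np.savez("w14.npz",**f)
L=[];T=[]
for i in range(6): env.grab_frame("top"); s=env.sense(); L.append(s["ft_force"]);T.append(s["wrist_torque"])
print(np.mean(L,0),np.mean(T,0),s["tcp_pos"],s["joint_pos"],s["ee_rot"])
E
```

```text
time: 19.25
tcp_pos: [0.5463, 0.109, 0.2026]
ee_rot: [0.0, 0.701, 0.713, 0.0]
ft_force: [-0.6, 0.7, -1.5]
opening: 0.0575
[ 0.5199836  -0.24272479 -2.11186049] [-0.03661423 -0.01953358  0.00316062] [0.54627724 0.10904148 0.2026569 ] [ 1.30697937e-01  1.52344625e-01  1.35028755e+00  6.17631694e-05
  1.63905736e+00 -1.45759143e+00] [-5.41047255e-05  7.00893586e-01  7.13265853e-01 -1.91900971e-05]
```

View pics/w14.png

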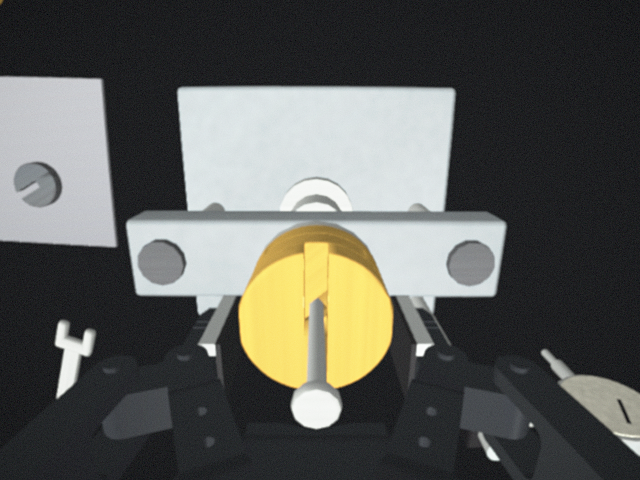

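The slot now faces the front. I'll let the mass down to about its own weight, then open slowly.

```bash

python3 -m crank '[{"slide":[0,0,-0.002],"delta_rot":[0,0,0],"fingers":0.6},{"slide":[0,0,-0.002],"delta_rot":[0,0,0],"fingers":0.6},{"slide":[0,0,-0.002],"delta_rot":[0,0,0],"fingers":0.6},{"slide":[0,0,-0.002],"delta_rot":[0,0,0],"fingers":0.6}]' 20
python3 - <<'E'
from cell import env
import numpy as np
L=[]
for i in range(6): env.grab_frame("top"); L.append(env.sense()["ft_force"])
print(np.mean(L,0),env.sense()["tcp_pos"])
E
```

```text
time: 20.0
tcp_pos: [0.5463, 0.1091, 0.2026]
ee_rot: [0.0, 0.701, 0.713, 0.0]
ft_force: [0.7, -0.8, -1.5]
opening: 0.0577
[-0.16803368 -0.22785812 -1.47573537] [0.54629689 0.10904913 0.20255588]
```

```bash

python3 -m crank '[{"slide":[0,0,-0.002],"delta_rot":[0,0,0],"fingers":0.6},{"slide":[0,0,-0.002],"delta_rot":[0,0,0],"fingers":0.6},{"slide":[0,0,-0.002],"delta_rot":[0,0,0],"fingers":0.6},{"slide":[0,0,-0.002],"delta_rot":[0,0,0],"fingers":0.6}]'
python3 - <<'E'
from cell import env
import numpy as np
L=[]
for i in range(6): env.grab_frame("top"); L.append(env.sense()["ft_force"])
print(np.mean(L,0),env.sense()["tcp_pos"])
E
```

```text
time: 20.7
tcp_pos: [0.5463, 0.109, 0.2024]
ee_rot: [0.0, 0.701, 0.714, 0.0]
ft_force: [-1.2, 0.3, 0.3]
opening: 0.0578
[-0.72786357 -0.29082945 -0.06619895] [0.54629201 0.10905143 0.20238009]
```

The stack now carries the full weight. I'll open gradually.

```bash

python3 -m crank '[{"slide":[0,0,0],"delta_rot":[0,0,0],"fingers":0.32},{"slide":[0,0,0],"delta_rot":[0,0,0],"fingers":0.3},{"slide":[0,0,0],"delta_rot":[0,0,0],"fingers":0.28},{"slide":[0,0,0],"delta_rot":[0,0,0],"fingers":0.26},{"slide":[0,0,0],"delta_rot":[0,0,0],"fingers":0.23},{"slide":[0,0,0],"delta_rot":[0,0,0],"fingers":0.2},{"slide":[0,0,0],"delta_rot":[0,0,0],"fingers":0.15},{"slide":[0,0,0],"delta_rot":[0,0,0],"fingers":0.1},{"slide":[0,0,0],"delta_rot":[0,0,0],"fingers":0.05},{"slide":[0,0,0],"delta_rot":[0,0,0],"fingers":0.05},{"slide":[0,0,0],"delta_rot":[0,0,0],"fingers":0.05}]'
python3 - <<'E'
from cell import env
from h import *
f=env.grab_frame("wrist"); cv2.imwrite("pics/w15.png",f["color"]); np.savez("w15.npz",**f)
s=env.sense(); print(s["ft_force"],s["tcp_pos"],s["opening"])
E
```

```text
time: 22.1
tcp_pos: [0.5463, 0.109, 0.2023]
ee_rot: [-0.0, 0.701, 0.714, 0.0]
ft_force: [0.8, -0.6, -0.0]
opening: 0.081
[0.0455076  0.01156095 0.6615251 ] [0.54629378 0.10906021 0.20232233] 0.08097065750897846
```

View pics/w15.png

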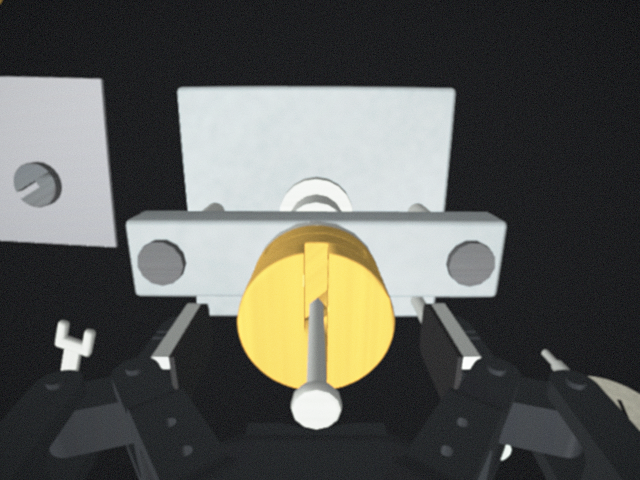

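Released, with the pads clear of the disc. I'll lift straight up and check the result.

```bash

python3 -m crank '[{"slide":[0,0,0.05],"delta_rot":[0,0,0],"fingers":0.05},{"slide":[0,0,0.2],"delta_rot":[0,0,0],"fingers":0.05},{"slide":[0,0,0.4],"delta_rot":[0,0,0],"fingers":0.05},{"slide":[0,0,0.7],"delta_rot":[0,0,0],"fingers":0.05},{"slide":[0,0,1],"delta_rot":[0,0,0],"fingers":0.05},{"slide":[0,0,1],"delta_rot":[0,0,0],"fingers":0.05}]'
python3 -m crank '[{"slide":[-0.3,0,0.1],"delta_rot":[0,0,0],"fingers":0.05},{"slide":[-0.6,0,0.2],"delta_rot":[0,0,0],"fingers":0.05},{"slide":[-0.6,0,0.2],"delta_rot":[0,0,0],"fingers":0.05},{"slide":[-0.6,0,0.2],"delta_rot":[0,0,0],"fingers":0.05},{"slide":[-0.6,0,0.2],"delta_rot":[0,0,0],"fingers":0.05}]'
python3 - <<'E'
from cell import env
from h import *
f=env.grab_frame("wrist"); cv2.imwrite("pics/w16.png",f["color"]); np.savez("w16.npz",**f)
g=env.grab_frame("scene"); cv2.imwrite("pics/s16.png",cv2.resize(g["color"][130:290,250:450],(750,600),interpolation=cv2.INTER_CUBIC)); np.savez("s16.npz",**g)
s=env.sense(); print(s["ft_force"],s["tcp_pos"],s["opening"],s["dq"])
E
```

```text
time: 22.75
tcp_pos: [0.5474, 0.1092, 0.3092]
ee_rot: [0.003, 0.701, 0.714, 0.004]
ft_force: [0.6, 0.3, 0.8]
opening: 0.0809
time: 23.25
tcp_pos: [0.4866, 0.109, 0.322]
ee_rot: [-0.0, 0.701, 0.713, -0.0]
ft_force: [0.2, 0.2, 0.6]
opening: 0.0812
[ 0.20212818  0.27419431 -0.12685462] [0.48668353 0.10897629 0.32153962] 0.08128621104901448 [-0.00070924  0.00052427  0.00105453 -0.00076479  0.00280216  0.00036819]
```

View pics/w16.png

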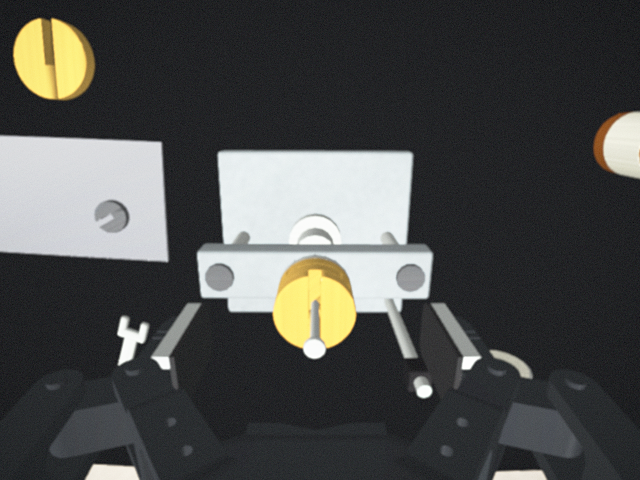

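View pics/s16.png

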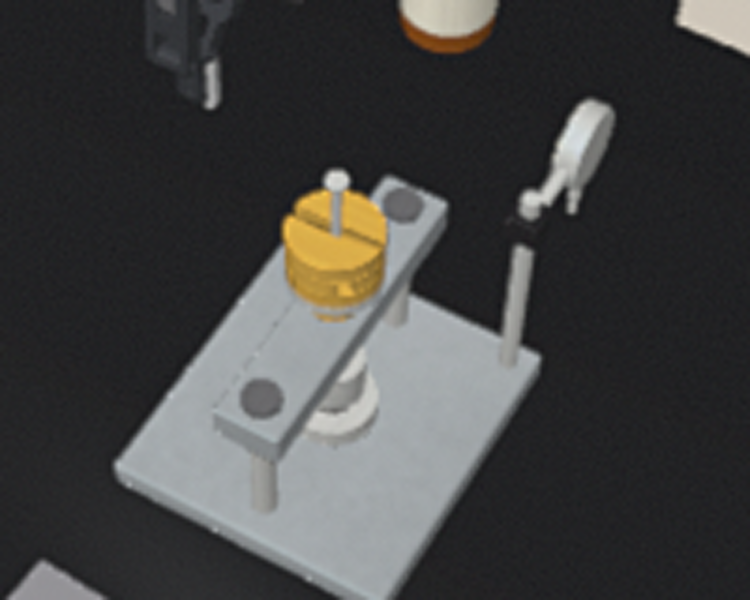

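Both views show the mass flat on the stack with its slot to the front: disc at (315,305) in the wrist view, and slot upper left at (297,205) in the scene crop. One numeric check before handing in.

```bash
python3 - <<'E'
from h import *
f=dict(np.load("w16.npz")); b=brass(f)
xs,ys=np.meshgrid(np.arange(278,352),np.arange(275,330)); uv=np.c_[xs.ravel(),ys.ravel()]; uv=uv[b[uv[:,1],uv[:,0]]>0]
P=cloud(f,uv); z=np.median(P[:,2]); P=P[abs(P[:,2]-z)<.003]
A=np.c_[P[:,:2]-P[:,:2].mean(0),np.ones(len(P))]; print("top z, tilt",z,np.linalg.lstsq(A,P[:,2],rcond=None)[0])
print("disc",circ(f,z,np.array([.5463,.108]),.03))
x,v,m=fitdisc(f,(.5463,.108),z0=z-.0125,win=50); print(x[:2],np.degrees(x[2]),v)
H=np.median(cloud(f,np.c_[np.meshgrid(np.arange(311,319),np.arange(345,352))[0].ravel(),np.meshgrid(np.arange(311,319),np.arange(345,352))[1].ravel()]),0); print("head",H)
E
```

```text
top z, tilt 0.21462721224637943 [0.0042429  0.00207621 0.21479167]
disc (array([0.54568287, 0.10829099]), np.float64(0.00047470088863973275), 172)
[0.54122748 0.10788169] 1.0283752251032123 0.0769
head [0.54478004 0.10859494 0.25939549]
```

```bash
python3 - <<'E'
from cell import env
print(env.sign_off()); print(env.sense()["time"])
E
```

```text
the job is handed in; nothing more can be done
None
the job is handed in; nothing more can be done
```

The loose 60 mm brass mass from the mat is on the hanger, stem home and slot facing the stand's front. I handed the job in at about 23.4 s of the 67 s; no verdict is reported.

**What I did:** I slid the mass onto the stem from the front until I felt the slot's end (about 5.5 N), then backed off 1 mm. I set it down by touch, with the stack top at about 0.2025 m. With about 3.7 N on the stack I held it there for just over half a second, slot still to the back. I then eased the load to between 0.5 and 2.3 N, turned it 180° and let go with its full weight on the stack.

**Last checks:**
- **Position:** the mass lies flat, its top at 0.2146 m, tilt about 0.005 rad. Its centre is within about 1 mm of the stem axis measured from the hanger head.
- **Slot direction:** it faces the front in both the wrist and scene views. My automatic angle fit failed on that last picture because the brass below shows through the slot, so this rests on the views and the measured tool angle.
- **Lower masses:** I only judged these by eye. Their slots looked undisturbed part-way through the turn and after release, and I did not measure their angles.
- **Rest of the bench:** nothing else was touched that I could see. The gripper was open and clear at the end.

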